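Take the temperature of a chocolate cup on the turning cooling table

TASK

Set the marble cooling turntable turning at an easy pace, between one turn in fifteen seconds and one turn in four, and let it coast. While it goes on turning freely in the fan's draught, hold the infrared thermometer from the cradle upright with its nose 1 to 4 cm over the middle of the one big chocolate cup, going round with it without touching anything on the turntable, for four seconds without a break so that the reading settles. Then stand the thermometer fully back in its cradle and let go, with all the chocolates still lying in their places on the turntable and nothing else on the counter knocked.

Things in the scene. Friction and masses are not known exactly. Their poses are not given: they have to be found in the camera images.
- stand: grey cast foot of the cooling turntable, fixed to the counter; origin on the counter on the turning axis, which is vertical. It carries a round marble platter 300 mm in diameter, upper face 80 mm above the counter, with a steel rim that rises 4 mm above that face. Place differs each time.
- platter (a joint): platter angle about the vertical axis (rad), positive counter-clockwise from above, 0 at the start wherever the knob is; turns endlessly and may be pushed either way. Platter 2.8 kg nominal (varies by a third), inertia 0.030 kg m2; bearing drag 0.0009 N m s/rad plus 0.0008 N m: alone it slows with a time constant of about 30 s (of 1 rad/s, 0.5 to 0.7 is left after 8 s)
- knob_top (a point): top of the platter's black spinner knob (27 mm thick, on a short steel stem), which stands up from the marble near its rim, 130 mm from the turning axis; this point is 52 mm above the marble, 132 mm above the counter; the black grip reaches from 16 to 52 mm above the marble. To spin the platter, push it sideways along its circle with the closed fingers; it starts anywhere round the circle
- cup: the one big chocolate cup: dark chocolate in a dark fluted case, 69 mm in diameter at the top, 58 mm at the foot, 26 mm high, 0.07 kg, lying loose on the marble about 85 mm from the turning axis, across the axis from the knob; origin at the centre of its underside, z up; the middle of its top is 26 mm above (106 mm above the counter)
- pen: infrared thermometer: upright white round pen 26 mm thick and 132 mm long, 0.085 kg, with a black nose at the lower end (the lowest 22 mm, tapering to 20 mm thick); origin at the centre of the nose's end face, z up along the pen. It stands nose down in the cradle's hole, its upper 87 mm free above the cradle; grip it 30 to 50 mm below its top
- pen_tip (a point): centre of the thermometer's nose end face (its lowest point when upright), the same point as the pen's origin
- cradle: black charging cradle of the thermometer, fixed to the counter, left or right of the turntable: foot 85 x 70 x 10 mm with a block 55 mm square on it, 55 mm high in all; origin at the centre of its underside
- cradle_floor (a point): centre of the floor of the cradle's hole, 10 mm above the counter; the hole is round, 30 mm in diameter, 45 mm deep with a 4 mm chamfer at its mouth, which is 55 mm above the counter. Seated, the thermometer's nose end stands on this floor
- barrel0: small barrel-shaped chocolate 33 mm wide, 32 mm high, 0.03 kg, loose on the marble about 85 mm from the axis, a quarter turn from the knob; origin under its centre
- barrel1: second such barrel, on the other side; origin under its centre
- bar0: flat milk-chocolate bar 55 x 22 x 16 mm, 0.03 kg, loose on the marble 45 mm from the axis, between axis and knob; origin under its centre
- jar: bystander: brown-filled jar with steel cap, 72 mm wide, 105 mm high, standing on the other side of the turntable from the cradle; origin under its centre
- palette: bystander: steel spatula with a wooden handle lying on the counter beyond the turntable on the right; origin under its centre
- cases: bystander: stack of empty fluted cases, 64 mm wide, 52 mm high, beyond the turntable on the left; origin under its centre
- giftbox: bystander: gift box 114 x 114 x 43 mm on the left; origin under its centre
- bowl: bystander: steel bowl 120 mm wide, 55 mm high, near right; origin under its centre

How it is judged:
By the outcome, as a careful person would: the job done as asked, in the order asked, and still so for the second after the job is handed in, with the robot touching nothing.
It also fails if it takes over 64 s, if anything falls off the work surface, if the arm or the gripper's body presses on something with over 40 N, if the wrist force passes 120 N, or if a joint passes its speed limit or range.

ROBOT

A 6-joint arm with a two-finger parallel gripper is mounted at the origin on the work surface. World frame = base frame: x ahead of the robot, y to its left, z up, the work surface at z = 0. Lengths are in m, angles in rad, forces in N, time in s.
With the tool pointing down it reaches from about 0.35 to 0.8 m from the base axis. Payload 7.3 kg.
Tool frame: the origin (TCP) lies between the finger pads; the fingertips stand 25 mm ahead of it and the grasp point (between the pads) lies 6 mm ahead of it (r.tip_extent is the distance from the TCP to the fingertips, in m); z points along the fingers, y is the line along which they close (so a half turn about z gives the same grasp; the last joint's range is limited). The gripper opens to 85 mm and grips with 20 to 120 N. Pads are 22 mm wide; open, the fingers measure 114 mm over their backs; the gripper's body (76 mm by 85 mm) begins 54 mm behind the grasp point. The pads swing forward as they close: fully open they stand 13 mm farther back than shut.
Start: joints at [1.169, 0.342, 1.524, -0, 1.275, -0.146], TCP at [0.133, 0.508, 0.256] pointing down, gripper open.
Joint ranges: [-2.53, 2.53], [-0.77, 2.02], [0.04, 2.7], [-1, 4.14], [0.28, 2.66], [-3.11, 3.11]. Speed limits (rad/s): [2.57, 2.57, 3.14, 3.14, 3.14, 3.14].

INTERFACE

Orientations are given as a unit quaternion [x, y, z, w].
In Python, from workcell import r, command_gripper, optics gives the robot as it stands. The module is installed in compiled form; this text tells all that it offers. Calls block until the motion is done:
- r.reach(position, orientation): joint-space move of the TCP to a pose.
- r.move_straight(position, orientation=None, speed=0.15, max_force=None): straight line of the TCP; orientation=None keeps the orientation; speed is the mean speed in m/s. With max_force (N) it stops when the force on the tool has changed by that much, and returns True; else False.
- r.movej(angles): joint-space move.
- command_gripper(opening, force=None): finger opening in m; force is the grip in N (None keeps the last); returns when the fingers have stopped.
- r.hold(seconds).
- r.solve_ik(position, orientation): joint angles nearest the present ones, or None.
- r.read_state(): the state.
- optics.get_image(name): name is "scene" or "side" or "wrist"; returns (picture, depth): 384x512x3 uint8, red, green, blue; 384x512 float32, m along the optical axis (not along the pixel's ray), 0 where there is no reading.
- optics.camera_model(name): a dict with "K" (3x3 intrinsics, pixels), "R" (3x3) and "t" (3): a world point X has camera coordinates R X + t; the wrist camera has in their place "tool_from_camera" (4x4, takes a point from camera to tool coordinates, whose origin is the TCP and whose axes are the flange's). Camera axes: x right, y down, z forward; pixel columns grow to the right and rows downward; lengths in m; the calibration is good to about 2 mm. A picture is of the moment at which its call begins: read the wrist's pose just before it. camera_model takes no time and is no camera call.
A pose or a line that the arm cannot do raises r.PlanningError and nothing moves.
- r.finish_job(): hands the job in; it is judged then, once.
The state is a dict: "time_s": time; "joint_positions": joint angles; "dq": joint speeds; "tau": joint torques, N m; "eef_pos": TCP position; "eef_rot": TCP orientation; "contact_force": force on the tool from outside, world axes, zero at the start; "torque": the same for the moment, N m; "grip_width": finger opening in m; "grip_force": force on a finger pad.
Only numpy, scipy, OpenCV 4.12 (cv2) and the standard library are available. Lean on these libraries where they do the work, as an engineer would, in place of code of your own. Each camera call takes 0.05 s, during which the arm holds its last target. There are 200 camera calls.

## Working session

There is one attempt and no reset: what is moved stays moved. The work goes in short steps, each a Python script; the robot and the scene stay as the last script left them, time stands still between calls to the robot, and variables do not carry over. Pictures are saved under pics/ and viewed, at most 10 in all, crops included, and the job is handed in when it is done.

```bash
mkdir -p pics; cat > snap.py <<'E'
from workcell import r, optics
import numpy as np, cv2
s=r.read_state();print(s['time_s'],s['eef_pos'],s['eef_rot'])
for n in ["scene","side"]:
    im,d=optics.get_image(n); cv2.imwrite(f'pics/{n}0.png',im[:,:,::-1]); np.savez(f'{n}0.npz',im=im,d=d)
    m=optics.camera_model(n); print(n,m['K'].tolist(),np.round(m['R'],4).tolist(),m['t'])
a=[cv2.imread(f'pics/{n}0.png') for n in["scene","side"]]
print(optics.camera_model('wrist'))
E
python3 snap.py
```

```text
0.0 [0.13265363 0.50756538 0.25559534] [ 1.27539876e-01  9.91833110e-01 -7.80103637e-04 -2.32224714e-04]
scene [[409.50996162857115, 0.0, 256.7960683080088], [0.0, 409.50996162857115, 191.41084409718718], [0.0, 0.0, 1.0]] [[0.0955, 0.9953, -0.0166], [0.5666, -0.068, -0.8212], [-0.8184, 0.069, -0.5704]] [-0.09373842 -0.183532    1.54084989]
side [[449.6449104886082, 0.0, 253.7133671638034], [0.0, 449.6449104886082, 196.39371186895426], [0.0, 0.0, 1.0]] [[0.9103, -0.4138, 0.0143], [-0.3005, -0.6842, -0.6645], [0.2848, 0.6006, -0.7471]] [-0.41916407  0.24503224  1.15148126]
{'K': array([[265.51307768,   0.        , 260.96188581],
       [  0.        , 265.51307768, 189.58621547],
       [  0.        ,   0.        ,   1.        ]]), 'tool_from_camera': array([[-5.36046116e-05, -9.46453656e-01, -3.22839704e-01,
         8.32593562e-02],
       [ 9.99999845e-01,  1.28232573e-04, -5.41974203e-04,
         1.31708778e-03],
       [ 5.54352032e-04, -3.22839683e-01,  9.46453502e-01,
        -1.18011521e-01],
       [ 0.00000000e+00,  0.00000000e+00,  0.00000000e+00,
         1.00000000e+00]])}
```

View pics/scene0.png

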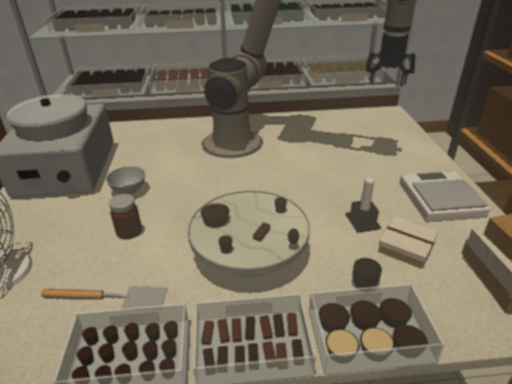

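View pics/side0.png

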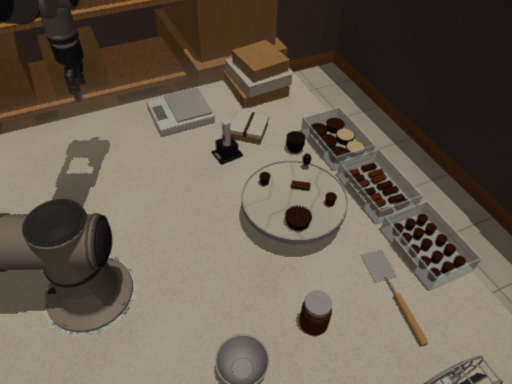

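The scene view shows the platter centred near (249,230), with the cup at (215,214), knob at (294,237), bar at (261,232) and barrels at (281,205) and (226,243). The pen is at (367,195) in the cradle at (364,215). In the side view the platter is near (294,202), cup (298,217), knob (307,159), barrels (265,178) and (331,199), and the pen top at (227,125).

```bash
cat > h.py <<'E'
from workcell import r, optics, command_gripper
import numpy as np, cv2
def cloud(n,im,d):
    m=optics.camera_model(n);K=m['K'];v,u=np.mgrid[0:384,0:512]
    P=np.stack([(u-K[0,2])/K[0,0]*d,(v-K[1,2])/K[1,1]*d,d],-1)
    return (P-m['t'])@m['R']   # world
def ray(n,uv,T=None):
    m=optics.camera_model(n);K=m['K'];c=np.array([(uv[0]-K[0,2])/K[0,0],(uv[1]-K[1,2])/K[1,1],1])
    if T is None: o=-m['R'].T@m['t'];w=m['R'].T@c
    else: M=T@m['tool_from_camera'];o=M[:3,3];w=M[:3,:3]@c
    return o,w/np.linalg.norm(w)
def onplane(o,w,z): return o+w*(z-o[2])/w[2]
def tri(rays):
    A=sum(np.eye(3)-np.outer(w,w) for o,w in rays);b=sum((np.eye(3)-np.outer(w,w))@o for o,w in rays)
    X=np.linalg.solve(A,b);return X,[round(float(np.linalg.norm(np.cross(X-o,w))),4) for o,w in rays]
def circ(xy):
    A=np.c_[2*xy,np.ones(len(xy))];s=np.linalg.lstsq(A,(xy**2).sum(1),rcond=None)[0]
    return s[:2],np.sqrt(s[2]+s[:2]@s[:2])
E
cat > m.py <<'E'
from h import *
for n,box,pbox in [("scene",(175,325,180,290),(350,385,165,235)),("side",(230,360,145,250),(205,250,110,165))]:
    z=np.load(f'{n}0.npz');im,d=z['im'],z['d'];P=cloud(n,im,d);ok=d>0
    B=np.zeros(d.shape,bool);B[box[2]:box[3],box[0]:box[1]]=1
    pl=ok&B&(P[...,2]>.07)&(P[...,2]<.15)
    mk=(ok&B&(abs(P[...,2]-.082)<.006)).astype(np.uint8)
    c=max(cv2.findContours(mk,0,cv2.CHAIN_APPROX_NONE)[0],key=cv2.contourArea)
    hull=cv2.convexHull(c)[:,0]
    q=P[hull[:,1],hull[:,0],:2];cc,R=circ(q);print(n,'platter',cc,R,np.median(P[...,2][mk>0]))
    q2=np.array([onplane(*ray(n,p),.084)[:2] for p in hull.astype(float)]);print(' rayfit',circ(q2), np.std(np.linalg.norm(q2-circ(q2)[0],axis=1)))
    g=im.max(2)
    dark=(pl&(g<95)&(np.linalg.norm(P[...,:2]-cc,axis=-1)<.15)).astype(np.uint8)
    k,L,st,ce=cv2.connectedComponentsWithStats(dark)
    for i in range(1,k):
        if st[i,4]>15:
            p=P[L==i];t=p[p[:,2]>p[:,2].max()-.008];a=t.mean(0)
            dd=a[:2]-cc;print('  blob',ce[i].round(1),st[i,4],t.mean(0).round(3),'zmax',p[:,2].max().round(3),'r',np.hypot(*dd).round(3),'ang',np.arctan2(dd[1],dd[0]).round(3))
    B[:]=0;B[pbox[2]:pbox[3],pbox[0]:pbox[1]]=1
    w=(B&ok&(P[...,2]>.06)).astype(np.uint8);p=P[w>0]
    for lo in(.06,.09,.12,.138):
        s=p[(p[:,2]>lo)&(p[:,2]<lo+.02)];print('  pen',lo,len(s),s.mean(0).round(4) if len(s) else '')
    w=(B&ok&(abs(P[...,2]-.055)<.004));print('  cradle top',P[w].mean(0).round(4),P[w].min(0).round(3),P[w].max(0).round(3))
    allz=ok&(P[...,2]>.03)&(abs(P[...,0]-.6)<.35)&(abs(P[...,1])<.5)
    k,L,st,ce=cv2.connectedComponentsWithStats(allz.astype(np.uint8))
    for i in range(1,k):
        if st[i,4]>60: q=P[L==i];print('   obj',ce[i].round(),q.min(0).round(2),q.max(0).round(2))
E
python3 m.py
```

```text
scene platter [0.59386194 0.01723281] 0.1493626181620907 0.08163414912403054
 rayfit (array([0.59597322, 0.01652736]), np.float64(0.15183512295470988)) 0.0018704524894706145
  blob [280.3 204.6] 142 [0.545 0.103 0.113] zmax 0.116 r 0.099 ang 2.088
  blob [215.  214.9] 547 [ 0.563 -0.064  0.108] zmax 0.112 r 0.087 ang -1.936
  blob [261.4 231.9] 160 [0.634 0.045 0.097] zmax 0.102 r 0.049 ang 0.612
  blob [293.1 238.3] 158 [0.687 0.112 0.131] zmax 0.134 r 0.133 ang 0.794
  blob [225.5 243.9] 190 [ 0.678 -0.041  0.113] zmax 0.115 r 0.102 ang -0.606
  blob [251.6 264.9] 349 [0.723 0.012 0.078] zmax 0.083 r 0.129 ang -0.043
  pen 0.06 60 [0.5245 0.3343 0.0694]
  pen 0.09 62 [0.5258 0.335  0.1004]
  pen 0.12 68 [0.5254 0.3345 0.13  ]
  pen 0.138 57 [0.52   0.3368 0.1425]
  cradle top [0.5248 0.3345 0.0558] [0.49  0.307 0.051] [0.549 0.369 0.059]
   obj [ 77. 165.] [ 0.25 -0.5   0.03] [ 0.31 -0.44  0.17]
   obj [124. 183.] [ 0.25 -0.4   0.03] [ 0.34 -0.28  0.06]
   obj [365. 203.] [0.49 0.31 0.03] [0.55 0.37 0.15]
   obj [248. 232.] [ 0.44 -0.13  0.06] [0.74 0.17 0.13]
   obj [124. 213.] [ 
[... 1680 characters left out ...]
le top [0.5121 0.3302 0.0544] [0.482 0.305 0.051] [0.543 0.364 0.059]
   obj [386. 192.] [ 0.79 -0.35  0.03] [0.95 0.35 0.07]
   obj [241. 129.] [0.48 0.3  0.03] [0.71 0.49 0.15]
   obj [295. 139.] [0.7  0.23 0.03] [0.77 0.3  0.06]
   obj [294. 202.] [ 0.44 -0.13  0.06] [0.74 0.17 0.13]
   obj [431. 227.] [ 0.9  -0.21  0.03] [ 0.93 -0.19  0.04]
   obj [442. 238.] [ 0.9  -0.26  0.03] [ 0.93 -0.23  0.04]
   obj [427. 242.] [ 0.86 -0.25  0.03] [ 0.89 -0.22  0.04]
   obj [450. 248.] [ 0.9  -0.29  0.03] [ 0.93 -0.27  0.04]
   obj [437. 255.] [ 0.86 -0.3   0.03] [ 0.88 -0.27  0.04]
   obj [316. 311.] [ 0.44 -0.34  0.03] [ 0.51 -0.28  0.11]
   obj [249. 349.] [ 0.25 -0.4   0.03] [ 0.34 -0.28  0.06]
```

```bash
cat >> h.py <<'E'
def q(x): return [np.cos(x/2),np.sin(x/2),0,0]   # tool down, tool x axis at world angle x
def T():
    s=r.read_state();from scipy.spatial.transform import Rotation as Ro
    M=np.eye(4);M[:3,:3]=Ro.from_quat(s['eef_rot']).as_matrix();M[:3,3]=s['eef_pos'];return M,s['time_s']
def wsnap(name):
    M,t=T();im,d=optics.get_image('wrist');np.savez(name+'.npz',im=im,d=d,M=M,t=t);cv2.imwrite(f'pics/{name}.png',im[:,:,::-1]);return im,d,M,t
E
cat > look.py <<'E'
from h import *
print(r.tip_extent)
for i,(p,a) in enumerate([((.47,.33,.30),3.5),((.54,.30,.30),3.5),((.60,.0,.40),3.14),((.66,.05,.36),3.14)]):
    r.reach(p,q(a));r.hold(.15);x=wsnap(f'w{i}');print(x[3],x[2][:3,3])
a=np.vstack([np.hstack([cv2.imread(f'pics/w{i}.png') for i in p]) for p in((0,1),(2,3))])
cv2.imwrite('pics/wall.png',cv2.resize(a,(800,600),interpolation=cv2.INTER_AREA))
E
python3 look.py
```

```text
0.025
1.675 [0.46922268 0.33080934 0.29995414]
2.275 [0.53920142 0.30063941 0.30015047]
3.7 [0.59991517 0.00143602 0.39953228]
4.3417 [0.65982485 0.04965272 0.36126287]
```

View pics/wall.png

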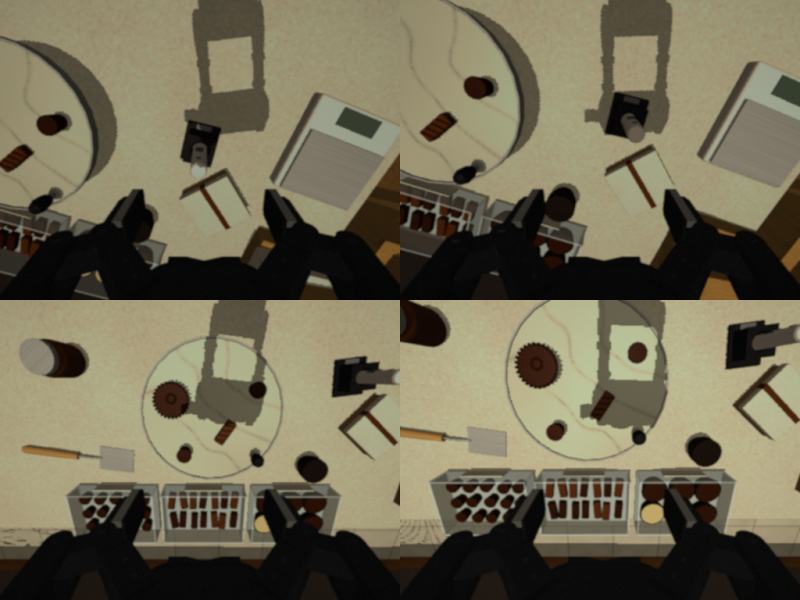

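Wrist views (top: over the cradle, bottom: over the platter) show the platter, cup at about (170,400), knob at (258,460), pen top at (200,172) and cradle in the collage. Next I measure from them.

```bash
cat >> h.py <<'E'
def wcloud(im,d,M):
    m=optics.camera_model('wrist');K=m['K'];v,u=np.mgrid[0:384,0:512]
    P=np.stack([(u-K[0,2])/K[0,0]*d,(v-K[1,2])/K[1,1]*d,d],-1);A=M@m['tool_from_camera']
    return P@A[:3,:3].T+A[:3,3]
E
cat > m2.py <<'E'
from h import *
C0=np.array([.592,.016]);pr=[];kr=[];cr=[]
for i in range(4):
    z=np.load(f'w{i}.npz');im,d,M=z['im'],z['d'],z['M'];P=wcloud(im,d,M);ok=d>0;Z=P[...,2]
    def cen(mask): 
        v,u=np.nonzero(mask);return u.mean(),v.mean(),len(u)
    near=lambda c,R:ok&(np.linalg.norm(P[...,:2]-np.array(c),axis=-1)<R)
    if i<2:
        w=near((.518,.332),.03)&(Z>.136)&(Z<.16);c=cen(w);pr.append(ray('wrist',c,M));print(i,'pentop',c,P[w].mean(0).round(4),P[w].min(0).round(4),P[w].max(0).round(4))
        e=cv2.findContours(w.astype(np.uint8),0,1)[0];e=max(e,key=len)[:,0].astype(float)
        print('  raycirc',cv2.minEnclosingCircle(np.array([onplane(*ray('wrist',p,M),.142)[:2] for p in e],np.float32)))
        w=near((.518,.332),.045)&(abs(Z-.055)<.005);rc=cv2.minAreaRect(P[w][:,:2].astype(np.float32));print('  block',rc,Z[w].mean())
        fl=near((.518,.332),.03)&(Z>.06)&(Z<.13);
        for lo in(.06,.08,.1,.12): 
            s=P[fl&(Z>lo)&(Z<lo+.015)];print('  side',lo,s.mean(0).round(4) if len(s) else 0)
    else:
        mk=(near(C0,.17)&(abs(Z-.083)<.006)).astype(np.uint8);c=max(cv2.findContours(mk,0,1)[0],key=cv2.contourArea);hu=cv2.convexHull(c)[:,0].astype(float)
        hu=hu[hu[:,1]>3]
        q2=np.array([onplane(*ray('wrist',p,M),.084)[:2] for p in hu]);cc,R=circ(q2);print(i,'platter',cc,R,np.std(np.linalg.norm(q2-cc,axis=1)),'z',np.median(Z[mk>0]))
        w=near((.68,.11),.03)&(Z>.122);c=cen(w);kr.append(ray('wrist',c,M));print('  knob',c,P[w].mean(0).round(4))
        w=near((.56,-.065),.045)&(Z>.097);c=cen(w);cr.append(ray('wrist',c,M));print('  cup',c,P[w].mean(0).round(4))
for n,x in(('pen',pr),('knob',kr),('cup',cr)): print(n,tri(x))
E
python3 m2.py
```

```text
0 pentop (np.float64(253.2704918032787), np.float64(216.84699453551912), 366) [0.5132 0.3392 0.1415] [0.5021 0.327  0.1361] [0.5264 0.3518 0.1441]
  raycirc ((0.5130876898765564, 0.3394438326358795), 0.0130652766674757)
  block ((0.5149255394935608, 0.3396616578102112), (0.05546186491847038, 0.0550103634595871), 6.66883659362793) 0.054902455947075955
  side 0.06 [0.506  0.3363 0.0675]
  side 0.08 [0.5045 0.3364 0.0883]
  side 0.1 [0.5058 0.3375 0.1076]
  side 0.12 [0.5052 0.3368 0.1249]
1 pentop (np.float64(301.1394799054373), np.float64(170.91016548463358), 423) [0.5144 0.3387 0.1416] [0.5025 0.327  0.1361] [0.528  0.3523 0.1446]
  raycirc ((0.5144236087799072, 0.3387523293495178), 0.012846999801695347)
  block ((0.5153396129608154, 0.33971649408340454), (0.05508716404438019, 0.055261317640542984), 6.950915813446045) 0.0549616140275117
  side 0.06 [0.511  0.3295 0.0662]
  side 0.08 [0.5072 0.3323 0.0889]
  side 0.1 [0.5092 0.3313 0.1072]
  side 0.12 [0.5076 0.3323 0.1253]
2 platter [0.59160019 0.01789656] 0.149027903370743 0.00028145553959953114 z 0.08039787318684438
  knob (np.float64(329.6666666666667), np.float64(206.67251461988303), 171) [0.6779 0.1114 0.1284]
  cup (np.float64(117.05075548877201), np.float64(295.62350780532597), 11979) [ 0.5852 -0.0535  0.3947]
3 platter [0.59182669 0.01802832] 0.14916091023225897 0.00028112009710053995 z 0.0804373284727978
  knob (np.float64(405.93019128377045), np.float64(325.12679944784065), 5071) [0.661  0.1069 0.3873]
  cup (np.float64(174.0812749003984), np.float64(83.28286852589642), 2510) [ 0.558  -0.0624  0.1067]
pen (array([0.51529019, 0.33985004, 0.13676555]), [0.0, 0.0])
knob (array([ 0.49944694, -0.00509006,  0.5555722 ]), [0.0035, 0.0035])
cup (array([0.56241802, 0.01124995, 0.46918488]), [0.0376, 0.0376])
```

```bash
cat > push.py <<'E'
from h import *
C=np.array([.5917,.0180]);kr=[];cr=[]
for i in (2,3):
    z=np.load(f'w{i}.npz');im,d,M=z['im'],z['d'],z['M'];P=wcloud(im,d,M);Z=P[...,2]
    D=lambda c:np.linalg.norm(P[...,:2]-np.array(c),axis=-1)
    for l,c,R,lo in((kr,(.68,.11),.03,.12),(cr,(.56,-.065),.045,.098)):
        v,u=np.nonzero((d>0)&(D(c)<R)&(Z>lo)&(Z<.15));l.append(ray('wrist',(u.mean(),v.mean()),M))
        print(i,len(u),onplane(*l[-1],(.13 if lo>.11 else .104)))
print(tri(kr),tri(cr))
k=np.mean([onplane(*x,.130)[:2] for x in kr],0)-C;fk=np.arctan2(k[1],k[0]);print('knob r,ang',np.hypot(*k),fk)
assert abs(np.hypot(*k)-.13)<.008 and .7<fk<.95
pt=lambda f,z,R=.134:[C[0]+R*np.cos(f),C[1]+R*np.sin(f),z]
command_gripper(0.0,40)
a=q(fk+.125+np.pi/2)
r.reach(pt(fk-.26,.22),a)
r.move_straight(pt(fk-.26,.133),speed=.15)
print(r.read_state()['time_s'],r.read_state()['eef_pos'],r.read_state()['contact_force'])
t0=r.read_state()['time_s'];print(r.move_straight(pt(fk+.5,.133),speed=.085));s=r.read_state();print('push',t0,s['time_s'],s['eef_pos'],s['contact_force'])
r.move_straight(pt(fk+.5,.24),speed=.3)
wsnap('p0')
def two(i):
    t=r.read_state()['time_s'];x=[optics.get_image(n) for n in('scene','side')];np.savez(f'c{i}.npz',t=t,sc=x[0][0],scd=x[0][1],si=x[1][0],sid=x[1][1])
two(0)
command_gripper(.085)
two(1)
print(r.read_state()['time_s'])
E
python3 push.py
```

```text
2 186 [0.6764163  0.11077137 0.13      ]
2 1760 [ 0.55811339 -0.06303803  0.104     ]
3 243 [0.67791055 0.111623   0.13      ]
3 2510 [ 0.55754234 -0.06324318  0.104     ]
(array([0.68082156, 0.11355822, 0.11956522]), [0.0002, 0.0002]) (array([ 0.55776196, -0.06252427,  0.1066664 ]), [0.0001, 0.0001])
knob r,ang 0.12645043071525325 0.8286585930840684
6.575 [0.70549173 0.0899912  0.13494084] [0.15826763 0.13051116 1.60037544]
False
push 6.575 7.8917 [0.62420803 0.14772757 0.13295509] [ 0.25464388 -0.29590579  0.22043593]
9.4333
```

```bash
cat >> h.py <<'E'
C=np.array([.5917,.0180]);CUP0=np.array([.5578,-.0632]);A0=np.arctan2(*(CUP0-C)[::-1]);RC=np.hypot(*(CUP0-C))
def blobs(im,P,d,b=(0,0)):
    "dark chocolate-height blobs on the platter: area, angle, radius, height"
    X=P[...,:2]-np.array(b)-C;R=np.linalg.norm(X,axis=-1);Z=P[...,2]
    m=((d>0)&(R<.145)&(Z>.093)&(Z<.145)).astype(np.uint8);k,L,st,ce=cv2.connectedComponentsWithStats(m)
    o=[]
    for i in range(1,k):
        if st[i,4]>25:
            p=X[L==i];zz=Z[L==i];p=p[zz>zz.max()-.012];c=p.mean(0);c=(p.max(0)+p.min(0))/2
            o.append((int(st[i,4]),round(float(np.arctan2(c[1],c[0])),3),round(float(np.hypot(*c)),4),round(float(zz.max()),3)))
    return sorted(o,reverse=True)
BI={'scene':(.004,-.001),'side':(-.0015,-.003)}
def dump(i):
    z=np.load(f'c{i}.npz');print(i,z['t'])
    print('  sc',blobs(z['sc'],cloud('scene',z['sc'],z['scd']),z['scd'],BI['scene']));print('  si',blobs(z['si'],cloud('side',z['si'],z['sid']),z['sid'],BI['side']))
def two(i):
    t=r.read_state()['time_s'];x=[optics.get_image(n) for n in('scene','side')];np.savez(f'c{i}.npz',t=t,sc=x[0][0],scd=x[0][1],si=x[1][0],sid=x[1][1])
E
python3 - <<'E'
from h import *
print(A0,RC)
for n in('scene','side'):
    z=np.load(n+'0.npz');print(n,blobs(z['im'],cloud(n,z['im'],z['d']),z['d'],BI[n]))
z=np.load('p0.npz');print(z['t'],blobs(z['im'],wcloud(z['im'],z['d'],z['M']),z['d']))
for i in(0,1):dump(i)
E
```

```text
-1.9662868082129656 0.08799232921113069
scene [(503, -1.969, 0.0881, 0.112), (178, -0.644, 0.0979, 0.115), (154, 0.827, 0.128, 0.134), (149, 0.675, 0.0443, 0.102), (142, 2.133, 0.1015, 0.117)]
side [(492, -1.954, 0.0855, 0.113), (120, -0.619, 0.0997, 0.115), (109, 2.1, 0.1003, 0.115), (98, 0.652, 0.0455, 0.1), (89, 0.817, 0.1277, 0.134)]
8.4 [(1084, 2.728, 0.13, 0.134), (1038, 2.587, 0.0459, 0.099), (1019, -2.242, 0.1003, 0.114), (1005, 0.013, 0.0747, 0.11), (837, 1.304, 0.1001, 0.114)]
0 8.45
  sc [(637, 0.034, 0.0858, 0.113), (160, 1.387, 0.0991, 0.116), (140, -2.18, 0.1017, 0.116), (135, 2.703, 0.0462, 0.101), (114, 2.81, 0.1303, 0.135)]
  si [(413, 0.1, 0.0885, 0.112), (129, -2.112, 0.1006, 0.116), (104, 1.424, 0.0987, 0.115), (101, 2.766, 0.0441, 0.101), (99, 2.87, 0.1308, 0.135)]
1 9.3333
  sc [(571, 1.131, 0.086, 0.114), (165, -1.113, 0.1005, 0.116), (134, 2.433, 0.0995, 0.116), (132, -2.591, 0.0467, 0.101), (123, -2.404, 0.1296, 0.134)]
  si [(388, 1.141, 0.0885, 0.111), (123, -1.053, 0.1003, 0.116), (113, 2.489, 0.0994, 0.117), (113, -2.466, 0.0443, 0.1), (106, -2.348, 0.1304, 0.134)]
```

```bash
cat > grasp.py <<'E'
from h import *
a=q(3.5);x,y=.5145,.3393
r.reach([x,y,.24],a);two(2)
print(r.move_straight([x,y,.108],speed=.2,max_force=15));s=r.read_state();print(s['time_s'],s['eef_pos'])
command_gripper(.0,40);r.hold(.1);s=r.read_state();print(s['time_s'],s['grip_width'],s['grip_force'],s['eef_pos'],s['contact_force'],s['torque'])
np.save('grasp.npy',s['eef_pos'])
two(3)
p=s['eef_pos'];print(r.move_straight([p[0],p[1],.27],a,speed=.2))
s=r.read_state();print(s['time_s'],s['grip_width'],s['eef_pos'],s['contact_force']);two(4)
wsnap('g0')
dump(2);dump(3);dump(4)
z=np.load('g0.npz');P=wcloud(z['im'],z['d'],z['M']);print(z['t'],blobs(z['im'],P,z['d']))
E
python3 grasp.py
```

```text
False
11.225 [0.51549292 0.3392922  0.10909299]
11.9 0.025262828228708088 39.3746280670166 [0.51476522 0.33934446 0.10858806] [ 0.42344506 -1.03626581  5.83869077] [-0.22983128  0.11542618  0.02825151]
False
12.9583 0.0247717128603497 [0.51419159 0.33907327 0.26834821] [ 0.02208996  0.4223553  -1.37881112]
2 10.3167
  sc [(467, 2.235, 0.0886, 0.113), (187, 0.015, 0.0999, 0.116), (148, -1.291, 0.1299, 0.134), (142, -1.452, 0.0448, 0.101), (135, -2.737, 0.0995, 0.116)]
  si [(411, 2.251, 0.0874, 0.114), (127, -2.682, 0.0991, 0.116), (108, 0.068, 0.1016, 0.114), (107, -1.368, 0.0448, 0.1), (105, -1.231, 0.1301, 0.134)]
3 11.9
  sc [(468, -2.419, 0.088, 0.114), (171, -1.09, 0.099, 0.116), (161, 0.38, 0.1297, 0.135), (160, 0.25, 0.0445, 0.101), (146, 1.684, 0.1007, 0.117)]
  si [(484, -2.347, 0.0858, 0.113), (122, -1.026, 0.099, 0.116), (107, 1.728, 0.1003, 0.114), (104, 0.282, 0.046, 0.1), (92, 0.422, 0.1282, 0.133)]
4 12.9583
  sc [(554, -1.39, 0.0868, 0.112), (187, -0.049, 0.0993, 0.116), (136, 1.394, 0.1291, 0.136), (136, 1.324, 0.0442, 0.101), (134, 2.704, 0.1016, 0.117)]
  si [(483, -1.317, 0.0857, 0.112), (116, 2.758, 0.1007, 0.115), (115, -0.002, 0.0994, 0.115), (96, 1.296, 0.044, 0.099), (89, 1.46, 0.1294, 0.134)]
13.0583 [(756, 1.502, 0.1313, 0.133), (626, 1.38, 0.0498, 0.099), (355, 2.685, 0.1065, 0.112)]
```

View pics/g0.png

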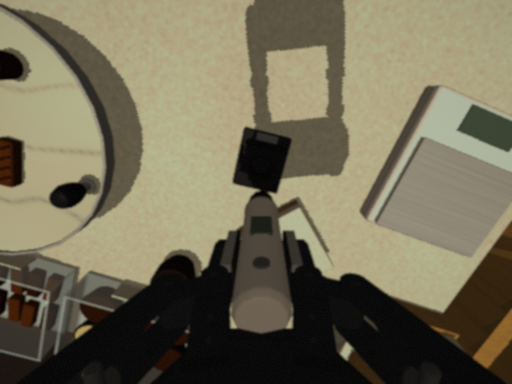

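The wrist view shows the pen held straight between the fingers, with its nose near (262,200) and its top near (262,310). The empty cradle is behind it at (262,160). The platter is coasting at about 0.95 rad/s.

```bash
cat >> h.py <<'E'
from scipy.optimize import least_squares
KO=3.488  # cup angle minus knob angle
def knobcup(bl):
    o=[]
    if bl and bl[0][0]>330 and .08<bl[0][2]<.095: o.append(bl[0][1])
    o+=[b[1]+KO for b in bl if b[2]>.122 and b[3]>.128]
    return o
def fit(ids,wobs=()):
    ob=[]
    for i in ids:
        z=np.load(f'c{i}.npz')
        for n,k,dt in(('scene','sc',0),('side','si',.05)):
            ob+=[(float(z['t'])+dt,a) for a in knobcup(blobs(z[k],cloud(n,z[k],z[k+'d']),z[k+'d'],BI[n]))]
    ob+=list(wobs);t,a=np.array(ob).T;t0=12.
    def th(p,t): return p[0]+p[1]*p[2]*(1-np.exp(-(t-t0)/p[2]))
    f=lambda p:np.angle(np.exp(1j*(th(p,t)-a)))
    s=least_squares(f,[-2.35,1.0,15.],loss='soft_l1',f_scale=.03);print('fit',s.x.round(3),'rms',np.std(s.fun).round(4),'last res',s.fun[-4:].round(3))
    return lambda t:th(s.x,t),s.x
def cup(th,t): f=th(t);return C+RC*np.array([np.cos(f),np.sin(f)])
def follow(th,z1,n,D=.25,OV=.15,a=q(3.5)):
    for i in range(n):
        s=r.read_state();t=s['time_s'];p=s['eef_pos'];g=cup(th,t+D+OV/2)
        zt=p[2]+np.clip(z1-p[2],-.02,.03);g3=np.array([*g,zt]);e0=p[:2]-cup(th,t)
        r.move_straight(g3,a,speed=float(np.linalg.norm(g3-p)/D));s2=r.read_state()
        e=s2['eef_pos'][:2]-cup(th,s2['time_s']);print(round(s2['time_s'],3),'dt',round(s2['time_s']-t,3),'end err mm',(e*1e3).round(1),np.hypot(*e).round(4),'tgt miss',(1e3*(s2['eef_pos']-g3)).round(1),'z',s2['eef_pos'][2].round(4))
E
cat > f1.py <<'E'
from h import *
th,x=fit([0,1,2,3,4])
a=q(3.5);t0=r.read_state()['time_s'];r.reach([.60,.20,.27],a);t1=r.read_state()['time_s'];print('reach',t1-t0)
r.movej(r.solve_ik([.61,.185,.27],a));t2=r.read_state()['time_s'];print('movej18mm',t2-t1)
r.move_straight([.615,.175,.27],speed=.1);t3=r.read_state()['time_s'];print('ms 11mm@.1',t3-t2)
g=cup(th,t3+1.0);print('goto',g,t3);r.reach([*g,.27],a);t=r.read_state()['time_s'];print('reach',t-t3,r.read_state()['eef_pos'][:2]-cup(th,t))
two(5);dump(5);th,x=fit([0,1,2,3,4,5])
E
python3 f1.py
```

```text
fit [-2.313  0.996 16.527] rms 0.0151 last res [ 0.005  0.016 -0.022 -0.003]
reach 0.6917000000000009
movej18mm 0.25
ms 11mm@.1 0.2582999999999984
goto [0.66049359 0.0728643 ] 14.3083
reach 0.5250000000000004 [-0.01571887  0.02989217]
5 14.8333
  sc [(630, 0.267, 0.0847, 0.113), (149, 1.597, 0.0988, 0.116), (149, -1.969, 0.1016, 0.116), (132, 2.906, 0.0449, 0.101), (110, 3.035, 0.1296, 0.134)]
  si [(405, 0.298, 0.0883, 0.112), (130, -1.898, 0.1003, 0.115), (103, 2.943, 0.0455, 0.1), (102, 1.636, 0.0988, 0.115), (100, 3.077, 0.1305, 0.134)]
fit [-2.313  0.99  15.631] rms 0.0149 last res [-0.013  0.014 -0.003  0.013]
```

```bash
cat > f2.py <<'E'
from h import *
th,x=fit([0,1,2,3,4,5])
follow(th,.27,2,D=.2)
im,d,M,t=wsnap('f0');P=wcloud(im,d,M);print(t,'pred',np.angle(np.exp(1j*th(t))),blobs(im,P,d))
E
python3 f2.py
```

```text
fit [-2.313  0.99  15.631] rms 0.0149 last res [-0.013  0.014 -0.003  0.013]
15.267 dt 0.333 end err mm [ 2.3 -3.3] 0.004 tgt miss [ 0.1  0.2 -0. ] z 0.27
15.617 dt 0.35 end err mm [ 3.8 -2.9] 0.0048 tgt miss [-0.1  0.5  0.4] z 0.2704
15.6167 pred 0.8850310777002499 [(2861, 0.878, 0.0874, 0.111), (1317, -2.77, 0.0446, 0.099), (1047, -1.322, 0.1006, 0.115), (966, 2.199, 0.0993, 0.115)]
```

View pics/f0.png

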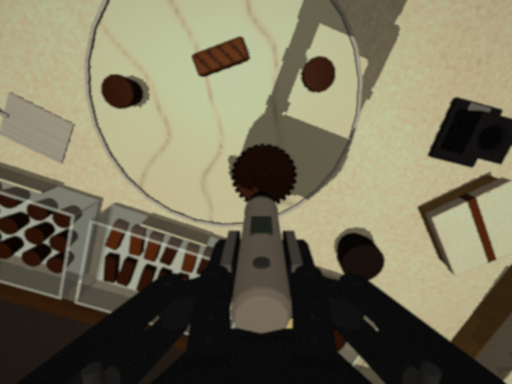

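The wrist view shows the nose at about (262,200) over the rear edge of the cup at (264,172), which the perspective explains. Cup angle measures 0.878, against a predicted 0.885. Now descending while following.

```bash
cat > f3.py <<'E'
from h import *
th,x=fit([0,1,2,3,4,5],[(15.6167,.878)])
follow(th,.2296,5,D=.2)
two(6);wsnap('f1')
dump(6);print(th(float(np.load('c6.npz')['t'])))
E
python3 f3.py
```

```text
fit [-2.312  0.99  15.561] rms 0.0147 last res [ 0.012 -0.005  0.011  0.005]
16.017 dt 0.35 end err mm [ 4.9 -2.4] 0.0055 tgt miss [ 0.3 -0.3  0.2] z 0.2504
16.367 dt 0.35 end err mm [ 5.9 -1.2] 0.006 tgt miss [ 1.  -0.5  0.8] z 0.2312
16.708 dt 0.342 end err mm [5.4 0.2] 0.0054 tgt miss [ 1.2 -0.3  1.1] z 0.2307
17.05 dt 0.342 end err mm [4.9 1.4] 0.0051 tgt miss [ 0.9 -0.1  0.5] z 0.2301
17.392 dt 0.342 end err mm [4.2 2.3] 0.0048 tgt miss [0.8 0.  0.3] z 0.2299
6 17.3917
  sc [(488, 2.091, 0.0862, 0.145), (183, -0.048, 0.1006, 0.116), (150, -1.35, 0.129, 0.134), (139, -1.479, 0.0446, 0.101), (127, -2.801, 0.1012, 0.116)]
  si [(411, 2.168, 0.0834, 0.145), (127, -2.764, 0.099, 0.116), (111, -0.035, 0.1016, 0.116), (109, -1.431, 0.0443, 0.101), (108, -1.32, 0.1295, 0.133)]
2.1989075252610615
```

View pics/f1.png

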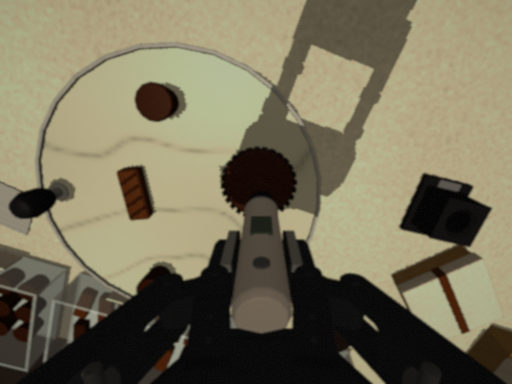

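Nose is over the cup at 25 mm; the knob shows the prediction running 0.05 rad ahead. I'll refit with a camera update in the loop and keep following.

```bash
cat > f4.py <<'E'
from h import *
import h
def kc(bl): 
    o=[bl[0][1]] if bl and bl[0][0]>330 and .08<bl[0][2]<.095 and bl[0][3]<.12 else []
    return o+[b[1]+KO for b in bl if b[2]>.122 and b[3]>.128 and b[0]>80]
h.knobcup=kc
W=[(15.6167,.878)]
th,x=fit([2,3,4,5,6],W)
for k in range(5):
    follow(th,.2296,3,D=.2)
    t=r.read_state()['time_s'];im,d=optics.get_image('scene');o=kc(blobs(im,cloud('scene',im,d),d,BI['scene']))
    print('obs',t,[round(float(np.angle(np.exp(1j*(v-th(t))))),3) for v in o])
    W+=[(t,v) for v in o]*2;th,x=fit([4,5,6],W)
import json;json.dump(W,open('W.json','w'))
wsnap('f2');print(r.read_state()['time_s'])
E
python3 f4.py
```

```text
fit [-2.305  0.994 13.988] rms 0.014 last res [ 0.004  0.006  0.009 -0.014]
17.883 dt 0.342 end err mm [2.8 2.9] 0.004 tgt miss [ 0.3 -0.   0.2] z 0.2298
18.233 dt 0.35 end err mm [2.2 3.7] 0.0043 tgt miss [ 0.2 -0.1  0.2] z 0.2298
18.583 dt 0.35 end err mm [1.1 3.8] 0.004 tgt miss [ 0.1 -0.2  0.1] z 0.2297
obs 18.5833 [-0.013]
fit [-2.317  1.008 13.102] rms 0.0103 last res [ 0.005 -0.008 -0.002 -0.002]
18.983 dt 0.35 end err mm [0.2 3.8] 0.0038 tgt miss [ 0.1 -0.1  0. ] z 0.2296
19.333 dt 0.35 end err mm [-0.7  3.7] 0.0037 tgt miss [ 0.  -0.1 -0.1] z 0.2295
19.683 dt 0.35 end err mm [-1.3  3. ] 0.0033 tgt miss [ 0.1 -0.4 -0.1] z 0.2295
obs 19.6833 [-0.004]
fit [-2.318  1.01  13.022] rms 0.0096 last res [-0.003 -0.003  0.001  0.001]
20.083 dt 0.35 end err mm [-1.8  2.4] 0.003 tgt miss [ 0.2 -0.6 -0.1] z 0.2295
20.442 dt 0.358 end err mm [-2.5  2.3] 0.0034 tgt miss [ 0.2 -0.4 -0.2] z 0.2294
20.8 dt 0.358 end err mm [-3.1  2.1] 0.0037 tgt miss [ 0.  -0.  -0.2] z 0.2294
obs 20.8 [-0.023]
fit [-2.326  1.017 12.671] rms 0.0102 last res [-0.008 -0.008  0.008  0.008]
21.2 dt 0.35 end err mm [-3.2  1.4] 0.0035 tgt miss [-0.2  0.1 -0.2] z 0.2294
21.55 dt 0.35 end err mm [-3.3  0.9] 0.0034 tgt miss [-0.2  0.1 -0.2] z 0.2294
21.9 dt 0.35 end err mm [-3.4  0.3] 0.0034 tgt miss [-0.3  0.1 -0.2] z 0.2294
obs 21.9 [-0.022]
fit [-2.333  1.023 12.426] rms 0.0108 last res [-0.    -0.     0.009  0.009]
22.292 dt 0.342 end err mm [-2.8 -0.2] 0.0028 tgt miss [-0.2  0.1 -0.2] z 0.2294
22.642 dt 0.35 end err mm [-3.  -0.6] 0.0031 tgt miss [-0.2  0.1 -0.2] z 0.2294
22.992 dt 0.35 end err mm [-2.7 -1. ] 0.0029 tgt miss [-0.2  0.1 -0.2] z 0.2294
obs 22.9917 [-0.046]
fit [-2.344  1.032 12.08 ] rms 0.0142 last res [-0.007 -0.007  0.023  0.023]
23.0917
```

View pics/f2.png

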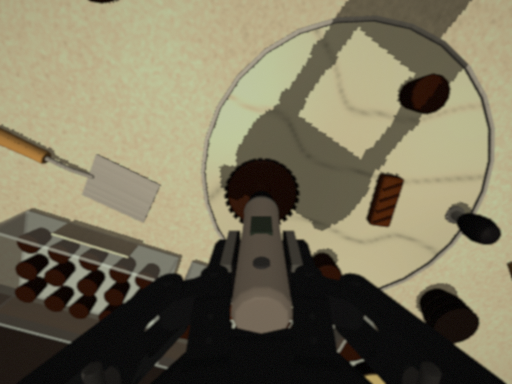

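The third follow view shows the nose still over the cup (262,190) with all the chocolates in place, after more than 6 s of following. Returning the pen.

```bash
cat > back.py <<'E'
from h import *
a=q(3.5);g=np.load('grasp.npy');p=r.read_state()['eef_pos']
r.move_straight([p[0],p[1],.28],a,speed=.2)
r.reach([g[0],g[1],.28],a);r.hold(.3);s=r.read_state();e=s['eef_pos'][:2]-g[:2];print(s['time_s'],e,s['contact_force'])
r.move_straight([g[0],g[1],.185],a,speed=.12);r.hold(.2);print(r.read_state()['eef_pos'])
wsnap('b0')
print('stopped',r.move_straight([g[0],g[1],g[2]+.001],a,speed=.08,max_force=12));s=r.read_state();print(s['time_s'],s['eef_pos']-g,s['contact_force'],s['grip_width'])
E
python3 back.py
```

```text
25.3333 [ 0.00043698 -0.00062541] [-0.01165876 -0.02392801 -0.63562509]
[0.51508028 0.33950798 0.1858467 ]
stopped False
27.6167 [0.00028244 0.00016777 0.00150143] [ 0.03481597  0.55859927 -2.26836046] 0.024930577801038578
```

```bash
cat > rel.py <<'E'
from h import *
a=q(3.5);g=np.load('grasp.npy')
print(r.move_straight([g[0],g[1],g[2]-.002],a,speed=.02,max_force=5));s=r.read_state();print(s['time_s'],s['eef_pos']-g,s['contact_force'])
command_gripper(.085);r.hold(.2);p=r.read_state()['eef_pos']
r.move_straight([p[0],p[1],.27],a,speed=.15)
r.reach([.47,.33,.30],a);r.hold(.2)
im,d,M,t=wsnap('e0');P=wcloud(im,d,M);Z=P[...,2]
w=(d>0)&(np.linalg.norm(P[...,:2]-[.515,.339],axis=-1)<.03)&(Z>.136)&(Z<.17);print('pen top',P[w].mean(0),P[w].max(0),w.sum())
two(7);dump(7);z=np.load('c7.npz');cv2.imwrite('pics/e1.png',np.hstack([z['sc'][100:320,150:450],z['si'][80:300,150:450]])[:,:,::-1])
print(r.read_state()['time_s'],r.read_state()['contact_force'])
E
python3 rel.py
```

```text
True
27.825 [9.59237593e-04 4.47498080e-04 3.70015577e-05] [0.46235084 0.20862198 4.08290028]
pen top [0.51493307 0.33978446 0.14153988] [0.52766934 0.35241145 0.14453563] 365
7 30.4583
  sc [(609, 0.647, 0.0859, 0.112), (157, -1.585, 0.1008, 0.116), (143, 1.98, 0.1002, 0.116), (134, -3.027, 0.0467, 0.101), (110, -2.857, 0.1278, 0.134)]
  si [(390, 0.645, 0.088, 0.113), (130, -1.566, 0.101, 0.116), (107, 1.97, 0.1003, 0.115), (106, -2.999, 0.0454, 0.1), (103, -2.855, 0.1297, 0.132)]
30.5583 [-0.03145862 -0.62158639 -0.08009634]
```

View pics/e1.png

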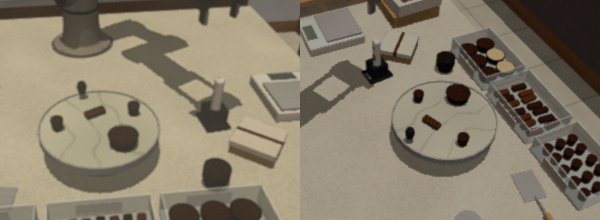

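The pen stands seated in the cradle (about (217,95) in the left half), its top at 0.1415 m as at the start. The chocolates are all in place at their original radii and nothing else has moved.

```bash
python3 -c "
from workcell import r
print(r.finish_job())"
```

```text
the job is handed in; nothing more can be done
None
```

The job is handed in: I spun the turntable to about 1.2 rad/s (one turn in 5 s), held the thermometer about 25 mm over the big cup for over 6 s as it coasted, then stood it back in its cradle and let go at about 30 s, with all the chocolates in place (the judge's verdict was not shown).

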